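# Stand the solvent bottles in their spill cups

### The arm

A 6-joint arm with a two-finger parallel gripper is mounted at the origin on the work surface. World frame = base frame: x ahead of the robot, y to its left, z up, the work surface at z = 0. Lengths are in m, angles in rad, forces in N, time in s.
With the tool pointing down it reaches from about 0.25 to 0.775 m from the base axis. Payload 4 kg.
Tool frame: the origin (TCP) lies at the centre of the arm's flange, where the gripper is bolted on; the fingertips stand 199 mm ahead of it and the grasp point (between the pads) lies 180 mm ahead of it (robot.tcp_to_tips is the distance from the TCP to the fingertips, in m); z points along the fingers, y is the line along which they close (so a half turn about z gives the same grasp; the last joint's range is limited). The gripper opens to 94 mm and grips with 3 to 60 N. Pads are 16 mm wide; open, the fingers measure 119 mm over their backs; the gripper's body (75 mm by 177 mm) begins 78 mm behind the grasp point.
Start: joints at [1.038, 0.087, 1.371, -0, 1.684, -0.103], TCP at [0.229, 0.5, 0.405] pointing down, gripper open.
Joint ranges: [-3.1, 3.1], [-0.76, 2.03], [0.27, 2.55], [-1.08, 4.22], [0.17, 2.65], [-2.57, 2.57]. Speed limits (rad/s): [2.79, 2.79, 3.14, 3.14, 3.14, 3.14].

### API

Orientations are given as [roll, pitch, yaw] about the fixed x, y, z axes, in that order (R = Rz(yaw) Ry(pitch) Rx(roll)).
In Python, from bench import telemetry, snapshot, ticket, robot gives the robot as it stands.
- The arm moves only by the tool apply_moves, never from a script. Its argument "moves" is a list that holds one entry, the list of rows, each a list of 5 numbers: the shift along the tool's x, y, z in units of 50 mm (1.0 is 50 mm), then the turn about the tool's z in units of 10 degrees (1.0 is 10 degrees), then the closure, from 0 (fully open) to 1 (shut). A call has 1 to 10 rows; each row is the pose to reach, as a shift and turn from the pose commanded when the call began, along the tool's axes at that moment; what a row does not reach only later rows make up. A row lasts 1/8 s, in which the tool goes at most 62.5 mm and 10.7 degrees, less where a joint would pass 70% of its speed; a pose out of reach is approached as far as the arm can. A call with a gripper value outside its range is refused whole. The fingers move at their own pace and stop on an object; the grip force is fixed at half the most. Time passes only in rows, so rows that repeat a pose let the fingers close. It gives the time, the measured TCP pose, the force, the opening and the grip force at its end, in the units of the state.
- telemetry.get_obs(): the state, without advancing time (a new reading comes with each control period).
- snapshot(name): name is "scene" or "top" or "wrist"; returns a dict with "image" (420x560x3 uint8, red, green, blue), "fovy" (degrees; the focal length in pixels is half the picture's height over the tangent of half this angle, whatever the lens; pixels are square), "cx", "cy" (the principal point, pixels), "R" (3x3) and "t" (3): a world point X has camera coordinates R X + t. Camera axes: x right, y down, z forward; pixel columns grow to the right and rows downward; lengths in m; the calibration is good to about 2 mm. The wrist camera is an equidistant fisheye: a pixel r from the principal point sees the ray r / f radians off the axis. A picture is of the moment at which its call begins. There is no depth.
- ticket.close_job(): hands the job in; it is judged then, once.
The state is a dict: "time": time; "joint_positions": joint angles; "qvel": joint speeds; "joint_torque": joint torques, N m; "tool_pos": TCP position; "ee_rot": TCP orientation; "wrist_force": force on the tool from outside, world axes, zero at the start; "wrist_torque": the same for the moment, N m; "width": finger opening in m; "finger_force": force on a finger pad.
Only numpy, scipy, OpenCV 4.12 (cv2) and the standard library are available. Lean on these libraries where they do the work, as an engineer would, in place of code of your own. Each camera call takes 0.05 s, during which the arm holds its last target. There are 200 camera calls.

### The job

Pick out the four capped amber bottles on the bench and stand each one upright in the pale-grey spill cup of its own size: the smallest bottle in the smallest cup, and so on up to the largest bottle in the largest cup. Set the bottles down in the cups rather than dropping them, do not tip any over, and leave the open beaker and the conical flask where they stand.

Things in the scene. Friction and masses are not known exactly. Their poses are not given: they have to be found in the camera images.
- bottle_a_center (a point): The smallest of four capped bottles: upright round amber-glass bottle with white label and blue screw cap, 28 mm in diameter, 60 mm tall over the cap; straight body up to 42 mm, then a short shoulder, then the cap (22 mm diameter, the top 14 mm). Loose, about 45 g. This point is on its axis, half-way up (30 mm above its foot); z points up through the cap.
- cup_a: The smallest of four spill cups: shallow round pale-grey plastic cup, fixed to the bench, 44 mm inside diameter, 52 mm outside, rim 14 mm above the bench, inner floor 4 mm above the bench, open on top, empty at the start. Origin at the centre of its underside, on the bench; z up.
- bottle_b_center (a point): The second smallest of four capped bottles: upright round amber-glass bottle with white label and blue screw cap, 38 mm in diameter, 66 mm tall over the cap; straight body up to 48 mm, then a short shoulder, then the cap (30 mm diameter, the top 14 mm). Loose, about 80 g. This point is on its axis, half-way up (33 mm above its foot); z points up through the cap.
- cup_b: The second smallest of four spill cups: shallow round pale-grey plastic cup, fixed to the bench, 54 mm inside diameter, 62 mm outside, rim 14 mm above the bench, inner floor 4 mm above the bench, open on top, empty at the start. Origin at the centre of its underside, on the bench; z up.
- bottle_c_center (a point): The second largest of four capped bottles: upright round amber-glass bottle with white label and blue screw cap, 48 mm in diameter, 73 mm tall over the cap; straight body up to 55 mm, then a short shoulder, then the cap (38 mm diameter, the top 14 mm). Loose, about 130 g. This point is on its axis, half-way up (36.5 mm above its foot); z points up through the cap.
- cup_c: The second largest of four spill cups: shallow round pale-grey plastic cup, fixed to the bench, 64 mm inside diameter, 72 mm outside, rim 14 mm above the bench, inner floor 4 mm above the bench, open on top, empty at the start. Origin at the centre of its underside, on the bench; z up.
- bottle_d_center (a point): The largest of four capped bottles: upright round amber-glass bottle with white label and blue screw cap, 58 mm in diameter, 80 mm tall over the cap; straight body up to 62 mm, then a short shoulder, then the cap (46 mm diameter, the top 14 mm). Loose, about 210 g. This point is on its axis, half-way up (40 mm above its foot); z points up through the cap.
- cup_d: The largest of four spill cups: shallow round pale-grey plastic cup, fixed to the bench, 74 mm inside diameter, 82 mm outside, rim 14 mm above the bench, inner floor 4 mm above the bench, open on top, empty at the start. Origin at the centre of its underside, on the bench; z up.
- beaker_center (a point): A bystander: open clear-glass beaker without a cap, 50 mm in diameter at the rim, 68 mm tall, loose. This point is on its axis, half-way up (34 mm).
- flask_center (a point): A bystander: clear-glass conical flask without a cap, 52 mm in diameter at the foot, narrowing to a 28 mm lip, 76 mm tall, loose. This point is on its axis, half-way up (38 mm).
There are look-alikes about, which are no part of the job. Leave any green or red look-alike of the part that bears bottle_c_center alone.

How it is judged:
At the end, for the whole second after the job is handed in: Each of the four bottles stands upright (within 0.1 rad) and at rest on the floor of the cup of its size: its axis within 12 mm of the cup's centre, its height within 5 mm of standing on the cup's floor (horizontal distance between bottle_a_center and cup_a below 0.012 m and height (world z) of bottle_a_center between 0.029 and 0.039 m and angle between each of bottle_a_center, bottle_b_center, bottle_c_center, bottle_d_center's own z axis and vertical below 0.1 rad and linear speed of each of bottle_a, bottle_b, bottle_c, bottle_d below 0.02 m/s and horizontal distance between bottle_b_center and cup_b below 0.012 m and height (world z) of bottle_b_center between 0.032 and 0.042 m and horizontal distance between bottle_c_center and cup_c below 0.012 m and height (world z) of bottle_c_center between 0.0355 and 0.0455 m and horizontal distance between bottle_d_center and cup_d below 0.012 m and height (world z) of bottle_d_center between 0.039 and 0.049 m); the robot touches nothing.
It fails at once if a bottle is tipped over (angle between any of bottle_a_center, bottle_b_center, bottle_c_center, bottle_d_center's own z axis and vertical above 0.8 rad).
It fails at once if a bottle is dropped into its cup: let go while its foot is more than 20 mm above the cup's floor ((horizontal distance between bottle_a_center and cup_a below 0.04 m and height (world z) of bottle_a_center above 0.054 m and contact force between bottle_a and the fingers below 0.05 N) or (horizontal distance between bottle_b_center and cup_b below 0.04 m and height (world z) of bottle_b_center above 0.057 m and contact force between bottle_b and the fingers below 0.05 N) or (horizontal distance between bottle_c_center and cup_c below 0.04 m and height (world z) of bottle_c_center above 0.0605 m and contact force between bottle_c and the fingers below 0.05 N) or (horizontal distance between bottle_d_center and cup_d below 0.04 m and height (world z) of bottle_d_center above 0.064 m and contact force between bottle_d and the fingers below 0.05 N)).
It fails at once if the beaker is moved more than 30 mm or tipped (distance of beaker_center from where it was at the start of the episode above 0.03 m or angle between beaker_center's own z axis and vertical above 0.6 rad).
It fails at once if the flask is moved more than 30 mm or tipped (distance of flask_center from where it was at the start of the episode above 0.03 m or angle between flask_center's own z axis and vertical above 0.6 rad).
It also fails if it takes over 107 s, if anything falls off the work surface, if the arm or the gripper's body presses on something with over 40 N, if the wrist force passes 120 N, or if a joint passes its speed limit or range.

## Working session

There is one attempt and no reset: what is moved stays moved. The work goes in short steps, Python scripts to look and compute and a tool call to move; the robot and the scene stay as the last step left them, time stands still between calls to the robot, and variables do not carry over. Pictures are saved under pics/ and viewed, at most 14 in all, crops included, and the job is handed in when it is done.

Besides the shell and the picture viewer there is one more tool, called as name([rows], argument=value, ...), one row to a line, values as JSON. apply_moves: Moves the arm, as the interface text tells. Its arguments: {"type":"object","properties":{"moves":{"type":"array","items":{"type":"array","items":{"type":"array","items":{"type":"number"}}}}},"required":["moves"]}

```bash
mkdir -p pics; cat > h.py <<'E'
import numpy as np, cv2
from bench import telemetry, snapshot, ticket, robot
def save(n,im): cv2.imwrite('pics/'+n,im[:,:,::-1])
def ray(s,u,v):
    f=s['image'].shape[0]/2/np.tan(np.radians(s['fovy'])/2)
    x=(np.array([u-s['cx'],v-s['cy']]))/f
    return np.array([x[0],x[1],1.])
def onplane(s,u,v,z,fish=False):
    R=np.array(s['R']);t=np.array(s['t'])
    d=ray(s,u,v)
    if fish:
        r=np.hypot(d[0],d[1]); d=np.array([d[0]/r*np.sin(r),d[1]/r*np.sin(r),np.cos(r)]) if r>0 else d
    C=-R.T@t; w=R.T@d
    return C+w*(z-C[2])/w[2]
E
python3 - <<'E'
from h import *
for n in ['scene','top']:
    s=snapshot(n); save(n+'0.png',s['image']); R=np.array(s['R']);t=np.array(s['t']); print(n,s['fovy'],-R.T@t,R[2])
o=telemetry.get_obs(); print({k:np.round(v,3) for k,v in o.items()})
E
```

```text
scene 50.318334576181044 [ 1.21023325 -0.20948813  0.73787601] [-0.70994913  0.19578997 -0.67648985]
top 54.43251097016467 [ 0.38965724 -0.01394978  0.9258399 ] [ 0.10966696  0.04124761 -0.99311218]
{'time': np.float64(0.1), 'joint_positions': array([ 1.038,  0.088,  1.372,  0.   ,  1.684, -0.103]), 'qvel': array([-0.002, -0.002, -0.003,  0.   ,  0.002, -0.   ]), 'joint_torque': array([ 3.0000e-03, -3.4125e+01, -3.0330e+01,  7.2000e-02,  3.0000e-02,
       -0.0000e+00]), 'tool_pos': array([0.229, 0.5  , 0.404]), 'ee_rot': array([-3.14 , -0.   ,  2.712]), 'wrist_force': array([ 0.613,  0.116, -0.666]), 'wrist_torque': array([ 0.041, -0.021,  0.019]), 'finger_force': np.float64(0.0), 'width': np.float64(0.094)}
```

View pics/top0.png

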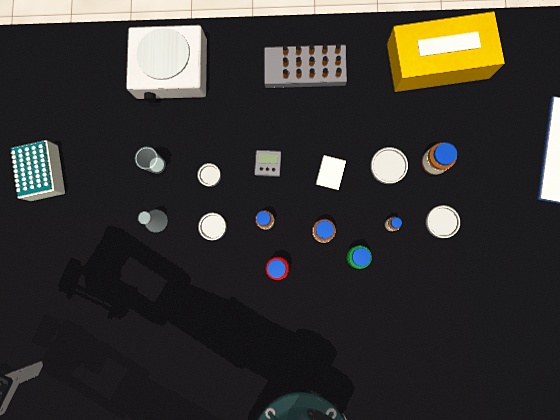

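View pics/scene0.png

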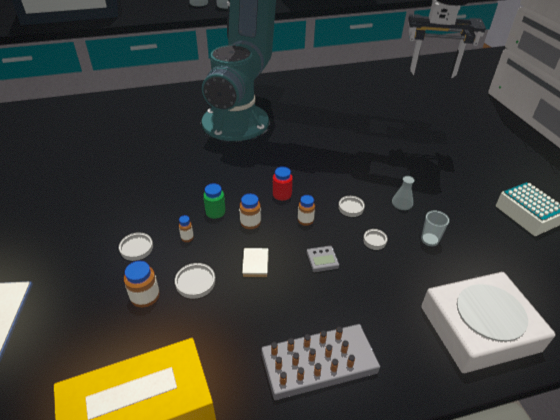

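The top picture shows amber bottles with blue caps at about (396,223) smallest, (264,219), (324,230) and (445,154) largest. The red (277,268) and green (359,257) bottles are look-alikes. Cups are at (209,175), (212,227), (444,221) and (389,165), with the beaker at (150,160) and the flask at (152,219). I'll measure these now.

```bash
python3 - <<'E'
from h import *
s=snapshot('top'); im=s['image']; hsv=cv2.cvtColor(im,cv2.COLOR_RGB2HSV)
H={'a':.06,'b':.066,'c':.073,'d':.08}
m=cv2.inRange(hsv,(100,120,90),(125,255,255))
n,l,st,c=cv2.connectedComponentsWithStats(m)
for i in range(1,n):
    if st[i,4]<40 or st[i,4]>2000: continue
    cn=cv2.findContours((l==i).astype(np.uint8),0,1)[0][0]
    (u,v),r=cv2.minEnclosingCircle(cn); u,v=c[i]
    z=.07; p=onplane(s,u,v,z); q=onplane(s,u+np.sqrt(st[i,4]/np.pi),v,z)
    print('cap',c[i].round(1),st[i,4],'diam %.1f'%(2000*np.linalg.norm(p-q)),[ (k,onplane(s,u,v,h-.001)[:2].round(3)) for k,h in H.items()])
m=cv2.inRange(hsv,(0,0,140),(180,60,255))
for cn in cv2.findContours(m,cv2.RETR_EXTERNAL,cv2.CHAIN_APPROX_NONE)[0]:
    if not 200<cv2.contourArea(cn)<3000: continue
    (u,v),ax,_=cv2.fitEllipse(cn); p=onplane(s,u,v,.014); q=onplane(s,u+sum(ax)/4,v,.014)
    print('white',round(u),round(v),ax,'diam %.1f'%(2000*np.linalg.norm(p-q)),p.round(3))
for n,uv in {'beaker foot':(156,166),'beaker rim':(147,158),'flask foot':(155,221)}.items(): print(n,onplane(s,*uv,.068 if 'rim' in n else 0).round(3))
cr=cv2.resize(im[130:290,120:480],None,fx=2.2,fy=2.2,interpolation=cv2.INTER_CUBIC); save('crop.png',cr)
s=snapshot('wrist'); save('w0.png',s['image']); R=np.array(s['R']);t=np.array(s['t']); print(s['fovy'],-R.T@t,R)
E
```

```text
cap [545.  167.3] 114 diam 24.4 [('a', array([ 0.58 , -0.522])), ('b', array([ 0.579, -0.519])), ('c', array([ 0.577, -0.515])), ('d', array([ 0.576, -0.511]))]
cap [445.  153.5] 406 diam 47.2 [('a', array([ 0.614, -0.316])), ('b', array([ 0.612, -0.314])), ('c', array([ 0.61 , -0.312])), ('d', array([ 0.609, -0.309]))]
cap [263.1 218.1] 148 diam 29.1 [('a', array([0.48 , 0.074])), ('b', array([0.479, 0.074])), ('c', array([0.479, 0.073])), ('d', array([0.478, 0.072]))]
cap [396.  222.1] 93 diam 22.4 [('a', array([ 0.468, -0.207])), ('b', array([ 0.467, -0.206])), ('c', array([ 0.467, -0.204])), ('d', array([ 0.466, -0.203]))]
cap [324.3 229.4] 255 diam 37.6 [('a', array([ 0.454, -0.056])), ('b', array([ 0.454, -0.056])), ('c', array([ 0.453, -0.056])), ('d', array([ 0.453, -0.055]))]
cap [360.8 256.6] 267 diam 37.9 [('a', array([ 0.396, -0.132])), ('b', array([ 0.396, -0.131])), ('c', array([ 0.396, -0.13 ])), ('d', array([ 0.396, -0.129]))]
cap [276.2 268.2] 253 diam 37.4 [('a', array([0.373, 0.046])), ('b', array([0.373, 0.046])), ('c', array([0.373, 0.046])), ('d', array([0.374, 
[... 551 characters left out ...]
609375, 29.93971824645996) diam 59.0 [0.624 0.345 0.014]
white 57 198 (37.93278884887695, 39.03702163696289) diam 91.2 [0.536 0.558 0.014]
white 551 179 (15.806992530822754, 150.2022247314453) diam 177.8 [ 0.564 -0.56   0.014]
white 306 65 (37.41719436645508, 98.56182098388672) diam 158.3 [ 0.843 -0.022  0.014]
white 449 44 (16.524524688720703, 81.90967559814453) diam 111.9 [ 0.885 -0.353  0.014]
beaker foot [0.612 0.332 0.   ]
beaker rim [0.614 0.327 0.068]
flask foot [0.482 0.331 0.   ]
65.70646984690485 [0.1672581  0.52873208 0.38408443] [[ 4.15614173e-01  9.09540949e-01 -3.47992798e-04]
 [ 8.83716934e-01 -4.03723323e-01  2.36752739e-01]
 [ 2.15195818e-01 -9.87053210e-02 -9.71569874e-01]]
```

View pics/crop.png

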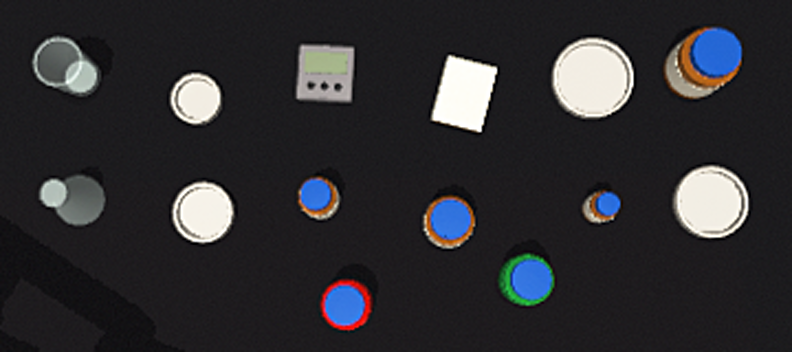

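Sizes match the descriptions, since cap diameters came out at 22/29/38/47 mm and cup diameters at 50/60/70/79 mm. The crop confirms which bottles are amber: a at crop (608,204), b (316,195), c (450,218) and d (717,53). Red (346,304) and green (531,280) are the look-alikes and stay put. I'll go above bottle b first.

apply_moves([
  [[-0.8, -0.55, 0, 0.7, 0], [-1.6, -1.1, 0, 1.4, 0], [-2.6, -1.8, 0.2, 2.2, 0], [-3.6, -2.5, 0.4, 3, 0], [-4.6, -3.2, 0.6, 3.8, 0], [-5.6, -3.9, 0.8, 4.6, 0], [-6.6, -4.6, 1, 5.4, 0], [-7.4, -5.2, 1, 6.2, 0], [-8.09, -5.67, 1, 6.54, 0], [-8.09, -5.67, 1, 6.54, 0]],
])

```text
time: 1.45
tool_pos: [0.4797, 0.0715, 0.3542]
ee_rot: [-3.141, 0.0, 1.566]
wrist_force: [-0.2, 0.2, -0.5]
width: 0.0939
finger_force: 0.0
```

```bash
cat >> h.py <<'E'
def caps(z):
    s=snapshot('wrist'); im=s['image']; hsv=cv2.cvtColor(im,cv2.COLOR_RGB2HSV)
    n,l,st,c=cv2.connectedComponentsWithStats(cv2.inRange(hsv,(100,120,90),(125,255,255)))
    return s,[(c[i].round(),st[i,4],onplane(s,*c[i],z,True)[:2].round(4)) for i in range(1,n) if st[i,4]>80]
E
python3 - <<'E'
from h import *
s,c=caps(.064); save('w1.png',s['image'])
for k in c: print(*k)
o=telemetry.get_obs(); print(o['tool_pos'],o['ee_rot'],o['width'],o['wrist_force'])
E
```

```text
[283. 211.] 980 [0.4793 0.0751]
[163. 240.] 1045 [0.3694 0.0477]
[258. 346.] 613 [ 0.4532 -0.0658]
[0.47905403 0.07279299 0.35427495] [-3.14050088e+00 -4.89394642e-04  1.56815492e+00] 0.09402937799119411 [ 0.26847858 -0.07354822  0.44854126]
```

View pics/w1.png

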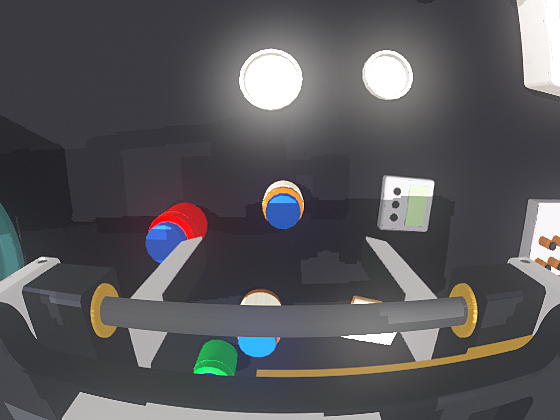

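The wrist view shows bottle b centred between the fingers, with its cap at (283,211), which puts it at (0.479, 0.0745). It agrees with the top view, so I'll grasp it.

apply_moves([
  [[0.03, 0, 0.8, 0, 0], [0.03, 0, 1.6, 0, 0], [0.03, 0, 2.3, 0, 0], [0.03, 0, 2.72, 0, 0], [0.03, 0, 2.72, 0, 0.5], [0.03, 0, 2.72, 0, 1], [0.03, 0, 2.72, 0, 1], [0.03, 0, 2.72, 0, 1], [0.03, 0, 2.72, 0, 1], [0.03, 0, 2.72, 0, 1]],
])

```text
time: 2.75
tool_pos: [0.4788, 0.0752, 0.2188]
ee_rot: [3.141, -0.0, 1.57]
wrist_force: [-1.5, 0.3, 3.3]
width: 0.0376
finger_force: 17.4
```

apply_moves([
  [[0, 0, -0.4, 0, 1], [0, 0, -1.0, 0, 1], [0.4, 0, -1.4, 0, 1], [1.0, -0.1, -1.4, 0, 1], [1.6, -0.15, -1.4, 0, 1], [2.1, -0.2, -1.4, 0, 1], [2.38, -0.22, -1.4, 0, 1], [2.38, -0.22, -1.1, 0, 1], [2.38, -0.22, -0.7, 0, 1], [2.38, -0.22, -0.7, 0, 1]],
])

```text
time: 4.0
tool_pos: [0.467, 0.1931, 0.2507]
ee_rot: [-3.136, 0.002, 1.569]
wrist_force: [0.9, 0.6, -1.4]
width: 0.0372
finger_force: 30.0
```

```bash
python3 - <<'E'
from h import *
s=snapshot('scene'); save('s1.png',cv2.resize(s['image'][130:300,220:460],None,fx=2.5,fy=2.5)); 
o=telemetry.get_obs(); print(o['tool_pos'],o['ee_rot'],o['width'],o['finger_force'],o['wrist_force'])
E
```

```text
[0.46749929 0.19334245 0.25216827] [-3.13854094e+00  1.21060148e-03  1.56934346e+00] 0.0376935487220301 29.999789662251715 [ 0.38526643  0.39955106 -0.42400256]
```

View pics/s1.png

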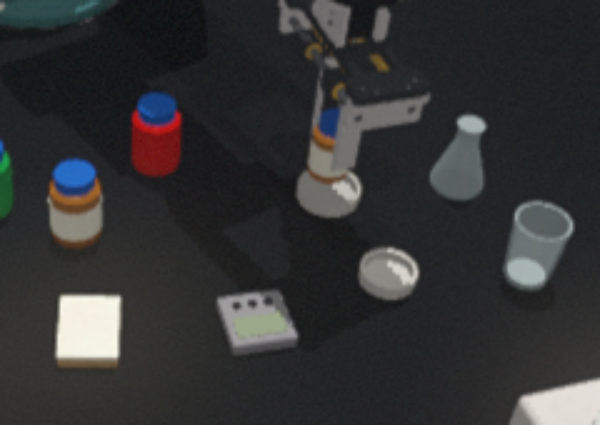

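The scene crop shows bottle b upright in the gripper just over cup b at crop (328,185), so I'll lower it and release.

apply_moves([
  [[0, 0, 0.25, 0, 1], [0, 0, 0.45, 0, 1], [0, 0, 0.6, 0, 1], [0, 0, 0.61, 0, 1], [0, 0, 0.61, 0, 0.5], [0, 0, 0.61, 0, 0.2], [0, 0, 0.61, 0, 0], [0, 0, 0.61, 0, 0], [0, 0, -0.2, 0, 0], [0, 0, -1.2, 0, 0]],
])

```text
time: 5.3
tool_pos: [0.4674, 0.1941, 0.3133]
ee_rot: [-3.138, 0.001, 1.57]
wrist_force: [0.7, 0.9, -0.9]
width: 0.0922
finger_force: 0.0
```

apply_moves([
  [[0, 0, -0.8, 0, 0], [-1, -0.1, -0.8, 0, 0], [-2, -0.15, -0.8, 0, 0], [-3, -0.2, -0.8, 0, 0], [-4, -0.25, -0.8, 0, 0], [-4.6, -0.28, -0.8, 0, 0], [-5, -0.28, -0.8, 0, 0], [-5, -0.28, -0.8, 0, 0]],
])

```text
time: 6.3
tool_pos: [0.4536, -0.0567, 0.3537]
ee_rot: [3.142, -0.0, 1.568]
wrist_force: [0.3, -0.2, -0.6]
width: 0.0935
finger_force: 0.0
```

```bash
cat >> h.py <<'E'
def topcaps(z):
    s=snapshot('top'); hsv=cv2.cvtColor(s['image'],cv2.COLOR_RGB2HSV)
    n,l,st,c=cv2.connectedComponentsWithStats(cv2.inRange(hsv,(100,120,90),(125,255,255)))
    for i in range(1,n):
        if 50<st[i,4]<2000: print('top',c[i].round(),st[i,4],onplane(s,*c[i],z)[:2].round(4))
def rep(z):
    for k in caps(z)[1]: print(*k)
    o=telemetry.get_obs(); print(o['tool_pos'],o['ee_rot'],o['width'],o['finger_force'])
E
python3 - <<'E'
from h import *
rep(.071); topcaps(.069)
E
```

```text
[201. 103.] 147 [0.3875 0.0397]
[282. 215.] 1577 [ 0.4529 -0.0546]
[225. 280.] 319 [ 0.4016 -0.1145]
[296. 346.] 158 [ 0.4664 -0.1886]
[ 0.45365771 -0.05594299  0.35367341] [ 3.14149768e+00 -6.57576375e-04  1.56903502e+00] 0.09448519372207932 0.0
top [545. 150.] 66 [ 0.6159 -0.5199]
top [445. 153.] 405 [ 0.6113 -0.313 ]
top [207. 224.] 154 [0.4682 0.1923]
top [360. 256.] 213 [ 0.3969 -0.1281]
```

Bottle b sits in its cup, with its cap at (0.468, 0.192) against the cup centre (0.468, 0.195). Bottle c is at (0.453, -0.055), directly under the gripper.

apply_moves([
  [[0.02, 0, 0.8, 0, 0], [0.02, 0, 1.6, 0, 0], [0.02, 0, 2.3, 0, 0], [0.02, 0, 2.63, 0, 0], [0.02, 0, 2.63, 0, 0.5], [0.02, 0, 2.63, 0, 1], [0.02, 0, 2.63, 0, 1], [0.02, 0, 2.63, 0, 1], [0.02, 0, 2.63, 0, 1], [0.02, 0, 2.63, 0, 1]],
])

```text
time: 7.65
tool_pos: [0.4537, -0.0549, 0.2227]
ee_rot: [3.141, 0.0, 1.57]
wrist_force: [-1.7, -0.2, 3.0]
width: 0.0476
finger_force: 30.0
```

apply_moves([
  [[0, 0, -0.5, 0, 1], [0, 0, -1.3, 0, 1], [0, 0, -2, 0, 1], [-0.7, 0.1, -2, 0, 1], [-1.6, 0.15, -2, 0, 1], [-2.6, 0.2, -2, 0, 1], [-3.6, 0.25, -2, 0, 1], [-4.5, 0.3, -2, 0, 1], [-5.1, 0.37, -2, 0, 1], [-5.32, 0.37, -2, 0, 1]],
])

```text
time: 8.9
tool_pos: [0.4719, -0.3223, 0.3212]
ee_rot: [-3.141, -0.001, 1.568]
wrist_force: [-0.1, 0.2, -1.0]
width: 0.0473
finger_force: 30.0
```

```bash
python3 - <<'E'
from h import *
rep(.165)
E
```

```text
[182.   3.] 184 [ 0.4275 -0.1915]
[276.  73.] 692 [ 0.4693 -0.2275]
[451. 217.] 1930 [ 0.5519 -0.2891]
[284. 280.] 3908 [ 0.4724 -0.3188]
[ 0.47184471 -0.32250958  0.32126203] [-3.14063974e+00 -2.08488629e-04  1.56849473e+00] 0.0475331632875954 29.999553595553152
```

apply_moves([
  [[0.03, 0, 0.7, 0, 1], [0.03, 0, 1.3, 0, 1], [0.03, 0, 1.7, 0, 1], [0.03, 0, 1.9, 0, 1], [0.03, 0, 1.91, 0, 1], [0.03, 0, 1.91, 0, 0.5], [0.03, 0, 1.91, 0, 0.2], [0.03, 0, 1.91, 0, 0], [0.03, 0, 1.91, 0, 0], [0.03, 0, 1.2, 0, 0]],
])

```text
time: 10.2
tool_pos: [0.4711, -0.3186, 0.2591]
ee_rot: [-3.136, -0.005, 1.57]
wrist_force: [0.2, 0.4, 1.0]
width: 0.0844
finger_force: 0.0
```

apply_moves([
  [[0, 0, -0.8, 0, 0], [0, 0, -1.6, 0, 0], [0, 0, -2, 0, 0], [0.1, 0.6, -2, 0, 0], [0.15, 1.5, -2, 0, 0], [0.2, 2.3, -2, 0, 0], [0.2, 2.76, -2, 0, 0], [0.2, 2.76, -2, 0, 0]],
])

```text
time: 11.2
tool_pos: [0.6112, -0.3091, 0.3611]
ee_rot: [-3.141, -0.001, 1.572]
wrist_force: [-0.7, -0.3, -0.8]
width: 0.0937
finger_force: 0.0
```

```bash
python3 - <<'E'
from h import *
rep(.078); topcaps(.076)
s=snapshot('scene'); save('s2.png',s['image'])
E
```

```text
[67. 39.] 1000 [ 0.4046 -0.1346]
[130. 105.] 460 [ 0.4791 -0.2099]
[280. 218.] 2310 [ 0.6087 -0.3091]
[135. 225.] 1305 [ 0.4768 -0.3173]
[232. 370.] 85 [ 0.5582 -0.4758]
[ 0.61032028 -0.30929025  0.36145549] [-3.14035621e+00 -5.16306175e-04  1.57088416e+00] 0.0939757100803496 0.0
top [546. 143.] 55 [ 0.6277 -0.5186]
top [443. 152.] 236 [ 0.6125 -0.306 ]
top [207. 224.] 154 [0.4675 0.1906]
top [396. 222.] 83 [ 0.4661 -0.2035]
top [361. 256.] 252 [ 0.3962 -0.1291]
top [276. 268.] 240 [0.3738 0.0457]
```

View pics/s2.png

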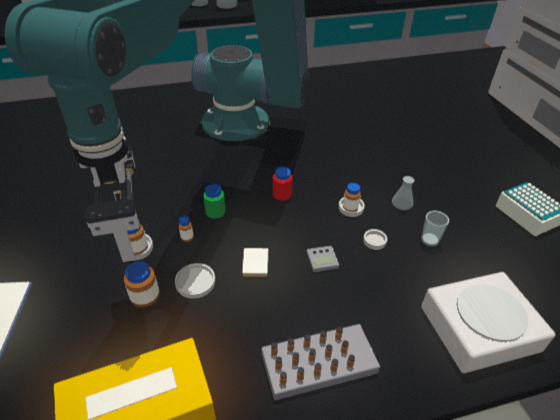

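Bottle b stands in its cup at (351,200), and bottle c stands in cup c behind the gripper at (138,240). Bottle d at (141,285) is under the open gripper.

apply_moves([
  [[0, -0.02, 0.8, 0, 0], [0, -0.02, 1.6, 0, 0], [0, -0.02, 2.3, 0, 0], [0, -0.02, 2.68, 0, 0], [0, -0.02, 2.68, 0, 0.5], [0, -0.02, 2.68, 0, 1], [0, -0.02, 2.68, 0, 1], [0, -0.02, 2.68, 0, 1], [0, -0.02, 2.68, 0, 1], [0, -0.02, 2.68, 0, 1]],
])

```text
time: 12.6
tool_pos: [0.6089, -0.3096, 0.2298]
ee_rot: [3.141, 0.001, 1.57]
wrist_force: [-3.5, 0.2, 6.0]
width: 0.0575
finger_force: 30.0
```

apply_moves([
  [[0, 0, -0.4, 0, 1], [0, 0, -0.9, 0, 1], [0, 0, -1.2, 0, 1], [0.4, 0, -1.2, 0, 1], [1.1, -0.1, -1.2, 0, 1], [1.7, -0.14, -1.2, 0, 1], [2.04, -0.14, -1.2, 0, 1], [2.04, -0.14, -1.2, 0, 1], [2.04, -0.14, -0.8, 0, 1], [2.04, -0.14, -0.8, 0, 1]],
])

```text
time: 13.85
tool_pos: [0.6012, -0.208, 0.2645]
ee_rot: [-3.136, -0.002, 1.569]
wrist_force: [-0.4, -0.5, -3.0]
width: 0.0575
finger_force: 30.0
```

```bash
python3 - <<'E'
from h import *
rep(.118); topcaps(.071)
E
```

```text
[ 11. 142.] 1114 [ 0.4612 -0.133 ]
[ 94. 242.] 858 [ 0.5123 -0.1844]
[283. 275.] 5619 [ 0.6008 -0.1974]
[ 0.60153527 -0.2080917   0.26561172] [-3.13754090e+00 -1.65441137e-03  1.56902523e+00] 0.05748557671330633 29.999019186143414
top [545. 152.] 76 [ 0.6091 -0.5175]
top [207. 224.] 154 [0.468  0.1918]
top [276. 268.] 237 [0.3736 0.0458]
```

apply_moves([
  [[0.01, 0.01, 0.3, 0, 1], [0.01, 0.01, 0.55, 0, 1], [0.01, 0.01, 0.69, 0, 1], [0.01, 0.01, 0.72, 0, 1], [0.01, 0.01, 0.72, 0, 0.5], [0.01, 0.01, 0.72, 0, 0.2], [0.01, 0.01, 0.72, 0, 0], [0.01, 0.01, 0.72, 0, 0], [0.01, 0.01, 0, 0, 0], [0.01, 0.01, -1, 0, 0]],
])

```text
time: 15.2
tool_pos: [0.6023, -0.2067, 0.3166]
ee_rot: [-3.137, -0.002, 1.57]
wrist_force: [1.8, -1.0, -0.7]
width: 0.0941
finger_force: 0.0
```

apply_moves([
  [[0, 0, -0.7, 0, 0], [0, -0.7, -0.7, 0, 0], [0, -1.6, -0.7, 0, 0], [0, -2.4, -0.7, 0, 0], [0, -2.7, -0.7, 0, 0], [0, -2.7, -0.7, 0, 0]],
])

```text
time: 15.95
tool_pos: [0.4675, -0.2069, 0.3535]
ee_rot: [3.14, 0.0, 1.57]
wrist_force: [0.0, -0.4, -0.3]
width: 0.0939
finger_force: 0.0
```

```bash
python3 - <<'E'
from h import *
rep(.058); topcaps(.083)
s=snapshot('wrist'); save('w3.png',s['image'])
E
```

```text
[195. 126.] 1660 [ 0.3925 -0.1294]
[435. 220.] 1874 [ 0.6125 -0.2132]
[282. 213.] 518 [ 0.467  -0.2062]
[ 0.46813171 -0.20693559  0.35342758] [3.14007043e+00 2.04139571e-04 1.57006261e+00] 0.09415690684282679 0.0
top [394. 156.] 318 [ 0.6035 -0.2037]
top [207. 224.] 154 [0.4669 0.1889]
top [395. 222.] 63 [ 0.4658 -0.1997]
top [361. 257.] 254 [ 0.3958 -0.1284]
top [276. 268.] 253 [0.3736 0.0448]
```

View pics/w3.png

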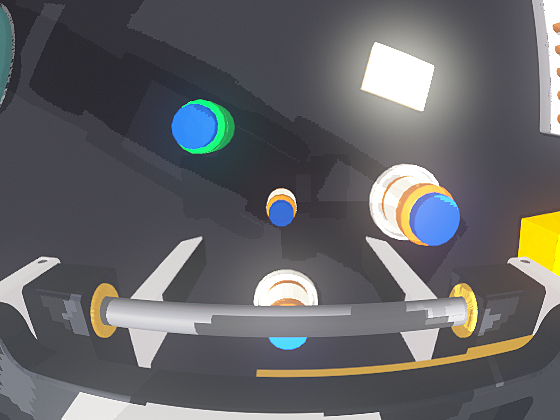

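Bottle a at (282,207) is centred under the gripper. Bottle d stands in its cup at (430,215), and c is in its cup at (287,320).

apply_moves([
  [[0.01, 0, 0.8, 0, 0], [0.01, 0, 1.6, 0, 0], [0.01, 0, 2.3, 0, 0], [0.01, 0, 2.74, 0, 0], [0.01, 0, 2.74, 0, 0.5], [0.01, 0, 2.74, 0, 1], [0.01, 0, 2.74, 0, 1], [0.01, 0, 2.74, 0, 1], [0.01, 0, 2.74, 0, 1], [0.01, 0, 2.74, 0, 1]],
])

```text
time: 17.35
tool_pos: [0.4676, -0.2063, 0.2164]
ee_rot: [3.141, 0.0, 1.57]
wrist_force: [0.8, 0.5, -0.2]
width: 0.0376
finger_force: 0.0
```

apply_moves([
  [[0, 0, -0.5, 0, 1], [0, 0, -1.3, 0, 1], [0.3, 0.1, -2, 0, 1], [1.1, 0.3, -2, 0, 1], [2, 0.6, -2, 0, 1], [3, 0.9, -2, 0, 1], [4, 1.2, -2, 0, 1], [5, 1.5, -2, 0, 1], [5.8, 1.7, -2, 0, 1], [6.2, 1.8, -2, 0, 1]],
])

```text
time: 18.6
tool_pos: [0.5579, 0.1055, 0.3159]
ee_rot: [-3.141, 0.0, 1.572]
wrist_force: [-0.8, -1.2, -0.1]
width: 0.0253
finger_force: 30.0
```

apply_moves([
  [[0.6, 0.2, 0, 0, 1], [1.2, 0.4, 0, 0, 1], [1.7, 0.5, 0, 0, 1], [2.01, 0.58, 0, 0, 1], [2.01, 0.58, 0.5, 0, 1], [2.01, 0.58, 1.1, 0, 1], [2.01, 0.58, 1.3, 0, 1], [2.01, 0.58, 1.3, 0, 1]],
])

```text
time: 19.6
tool_pos: [0.5868, 0.2037, 0.2506]
ee_rot: [-3.14, 0.001, 1.57]
wrist_force: [-0.5, 0.7, -0.1]
width: 0.0251
finger_force: 30.0
```

```bash
python3 - <<'E'
from h import *
o=telemetry.get_obs(); print(o['tool_pos'],o['ee_rot'],o['width'],o['finger_force'])
topcaps(.075)
s=snapshot('scene'); save('s3.png',cv2.resize(s['image'][150:300,260:460],None,fx=3,fy=3))
E
```

```text
[0.58676453 0.2036548  0.25061574] [-3.14005610e+00  5.34295236e-04  1.56967614e+00] 0.02513273779996792 29.995281786541454
top [545. 167.] 115 [ 0.5767 -0.513 ]
top [396. 157.] 399 [ 0.6043 -0.2084]
top [453. 218.] 287 [ 0.4738 -0.3194]
top [361. 257.] 267 [ 0.396  -0.1294]
top [276. 268.] 238 [0.3736 0.0455]
```

View pics/s3.png

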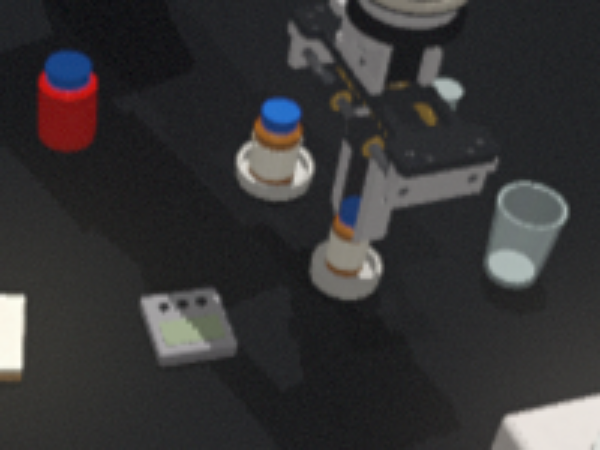

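Bottle a was gripped late, as the fingers were still closing when the lift began. They read 25 mm, so they hold it near the shoulder. The crop shows it upright over cup a at (346,265). I'll work out how high its foot is before lowering.

```bash
python3 - <<'E'
from h import *
s=snapshot('scene'); R=np.array(s['R']);t=np.array(s['t']); im=s['image']; f=210/np.tan(np.radians(s['fovy'])/2)
def pr(X):
    c=R@np.array(X)+t; return np.array([f*c[0]/c[2]+s['cx'],f*c[1]/c[2]+s['cy']])
for z in [0,.004,.014,.02,.03,.04,.06,.07,.08,.09,.1]: print(z,((pr([.5868,.2037,z])-[260,150])*3+1).round(0))
hsv=cv2.cvtColor(im,cv2.COLOR_RGB2HSV)
x0=372; 
for y in range(205,255): print(y,[tuple(im[y,x]) for x in (374,376,379)] if 0 else im[y,372:380:3].tolist())
save('s4.png',cv2.resize(im[195:265,340:420],None,fx=8,fy=8,interpolation=cv2.INTER_CUBIC))
E
```

```text
0 [343. 276.]
0.004 [344. 272.]
0.014 [346. 263.]
0.02 [347. 257.]
0.03 [349. 248.]
0.04 [352. 238.]
0.06 [356. 219.]
0.07 [358. 209.]
0.08 [361. 199.]
0.09 [363. 188.]
0.1 [365. 178.]
205 [[53, 51, 54], [118, 116, 117], [33, 34, 34]]
206 [[65, 64, 65], [112, 109, 109], [38, 36, 40]]
207 [[82, 82, 82], [95, 92, 93], [35, 36, 36]]
208 [[105, 103, 103], [80, 79, 81], [36, 36, 39]]
209 [[118, 117, 118], [66, 65, 66], [37, 38, 39]]
210 [[112, 109, 109], [55, 53, 55], [32, 33, 34]]
211 [[112, 110, 111], [49, 48, 50], [32, 34, 35]]
212 [[113, 111, 111], [46, 44, 45], [35, 35, 37]]
213 [[115, 113, 113], [40, 39, 39], [39, 37, 38]]
214 [[115, 112, 113], [34, 34, 35], [36, 38, 48]]
215 [[116, 114, 114], [35, 39, 52], [32, 46, 78]]
216 [[116, 113, 112], [32, 48, 86], [28, 54, 105]]
217 [[116, 112, 114], [31, 56, 106], [30, 58, 109]]
218 [[114, 110, 110], [29, 57, 108], [30, 56, 107]]
219 [[116, 113, 112], [29, 56, 106], [29, 56, 106]]
220 [[109, 108, 107], [29, 55, 105], [28, 56, 108]]
221 [[103, 86, 81], [27, 56, 104], [34, 58, 107]]
222 [[122, 76, 44], [23, 54, 103], [39, 61, 107]]
223 [[140
[... 977 characters left out ...]
 [102, 68, 43], [97, 72, 52]]
242 [[114, 111, 108], [108, 92, 79], [107, 97, 88]]
243 [[115, 115, 111], [115, 112, 110], [113, 111, 107]]
244 [[116, 114, 111], [114, 114, 109], [113, 110, 106]]
245 [[116, 113, 109], [117, 117, 112], [115, 113, 109]]
246 [[115, 113, 110], [117, 114, 108], [116, 113, 108]]
247 [[116, 114, 111], [117, 115, 110], [116, 115, 109]]
248 [[102, 98, 97], [116, 114, 109], [118, 116, 112]]
249 [[49, 48, 48], [100, 100, 96], [100, 99, 95]]
250 [[27, 27, 28], [38, 38, 37], [39, 41, 39]]
251 [[27, 25, 26], [23, 22, 24], [24, 30, 28]]
252 [[26, 27, 28], [21, 21, 22], [30, 29, 34]]
253 [[24, 25, 24], [27, 27, 26], [24, 24, 26]]
254 [[27, 27, 30], [22, 19, 23], [25, 28, 29]]
```

View pics/s4.png

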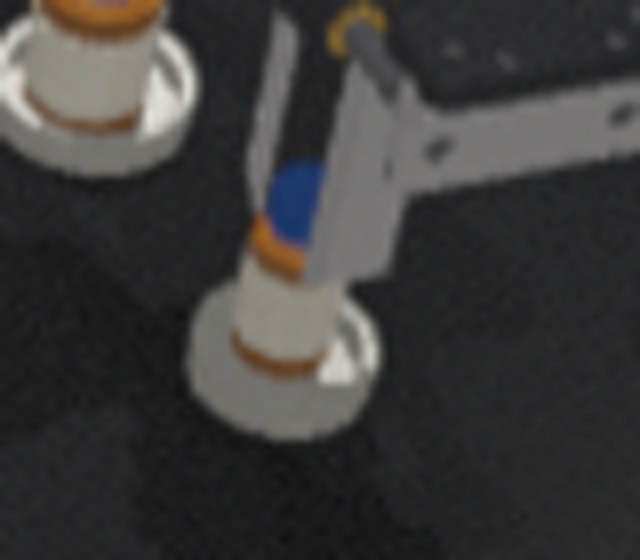

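The foot's front edge at row 241.5 puts the foot about 16 mm above the bench, so roughly 12 mm above the cup floor. The bottle slid about 19 mm in the grip. I'll lower about 12 mm, watching the force.

apply_moves([
  [[0, 0, 0.06, 0, 1], [0, 0, 0.12, 0, 1], [0, 0, 0.18, 0, 1], [0, 0, 0.22, 0, 1], [0, 0, 0.22, 0, 1], [0, 0, 0.22, 0, 1]],
])

```text
time: 20.5
tool_pos: [0.587, 0.2042, 0.2427]
ee_rot: [3.14, -0.0, 1.57]
wrist_force: [-1.6, -1.0, 8.1]
width: 0.0253
finger_force: 30.0
```

```bash
python3 - <<'E'
from h import *
o=telemetry.get_obs(); print(o['tool_pos'],o['width'],o['wrist_force'])
im=snapshot('scene')['image']
save('s5.png',cv2.resize(im[195:265,340:420],None,fx=8,fy=8,interpolation=cv2.INTER_CUBIC))
E
```

```text
[0.58699639 0.20422625 0.24270044] 0.02529622952439586 [-1.60599395 -0.97497758  8.11901172]
```

View pics/s5.png

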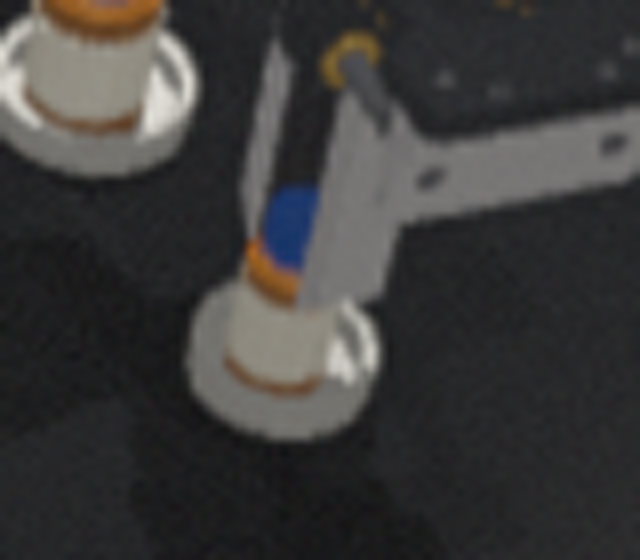

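The wrist now feels 8 N upward, and the foot is centred inside cup a at crop (275,385). It's standing on the floor, so I'll ease off and release.

apply_moves([
  [[0, 0, -0.03, 0, 1], [0, 0, -0.03, 0, 0.7], [0, 0, -0.03, 0, 0.65], [0, 0, -0.03, 0, 0.6], [0, 0, -0.03, 0, 0.3], [0, 0, -0.03, 0, 0], [0, 0, -0.03, 0, 0], [0, 0, -0.8, 0, 0], [0, 0, -1.6, 0, 0], [0, 0, -2.4, 0, 0]],
])

```text
time: 21.8
tool_pos: [0.5867, 0.2041, 0.3613]
ee_rot: [-3.141, -0.0, 1.57]
wrist_force: [0.5, 0.8, 0.2]
width: 0.0927
finger_force: 0.0
```

apply_moves([
  [[-0.8, -0.8, 0, 0, 0], [-1.6, -1.6, 0, 0, 0], [-2.5, -2.5, 0, 0, 0], [-3.3, -3.3, 0, 0, 0], [-4, -3.5, 0, 0, 0], [-4, -3.5, 0, 0, 0], [-4, -3.5, 0, 0, 0]],
])

```text
time: 22.68
tool_pos: [0.412, 0.0046, 0.3604]
ee_rot: [3.141, -0.001, 1.57]
wrist_force: [-0.3, 0.1, -0.2]
width: 0.0941
finger_force: 0.0
```

```bash
python3 - <<'E'
from h import *
for z in (.063,.069,.076,.083): print(z); topcaps(z)
s=snapshot('top'); T=s['image']; sc=snapshot('scene'); S=sc['image']
o=telemetry.get_obs(); print(o['tool_pos'],o['finger_force'])
save('end.png',cv2.resize(S[160:310,100:460],None,fx=2.2,fy=2.2,interpolation=cv2.INTER_CUBIC))
save('end2.png',cv2.resize(T[130:290,120:480],None,fx=2.2,fy=2.2,interpolation=cv2.INTER_CUBIC))
E
```

```text
0.063
top [545. 155.] 54 [ 0.6059 -0.5211]
top [396. 157.] 399 [ 0.6073 -0.2112]
top [204. 169.] 85 [0.5885 0.2017]
top [453. 218.] 287 [ 0.475  -0.3237]
top [207. 224.] 154 [0.4687 0.1937]
top [361. 257.] 267 [ 0.3961 -0.131 ]
0.069
top [545. 152.] 74 [ 0.6095 -0.5186]
top [396. 157.] 398 [ 0.6057 -0.2098]
top [204. 169.] 85 [0.5871 0.2002]
top [453. 218.] 287 [ 0.4744 -0.3215]
top [207. 224.] 154 [0.4682 0.1923]
top [361. 257.] 267 [ 0.396  -0.1302]
0.076
top [545. 152.] 76 [ 0.6093 -0.5148]
top [396. 157.] 398 [ 0.604  -0.2082]
top [204. 169.] 85 [0.5855 0.1985]
top [453. 218.] 287 [ 0.4737 -0.319 ]
top [207. 224.] 154 [0.4675 0.1906]
top [361. 257.] 267 [ 0.396  -0.1292]
0.083
top [545. 152.] 76 [ 0.6066 -0.5106]
top [396. 157.] 399 [ 0.6021 -0.2066]
top [204. 169.] 85 [0.5839 0.1967]
top [453. 218.] 287 [ 0.473  -0.3165]
top [207. 224.] 154 [0.4669 0.1889]
top [361. 257.] 267 [ 0.3959 -0.1283]
[0.41208112 0.00489486 0.35998659] 0.0
```

View pics/end.png

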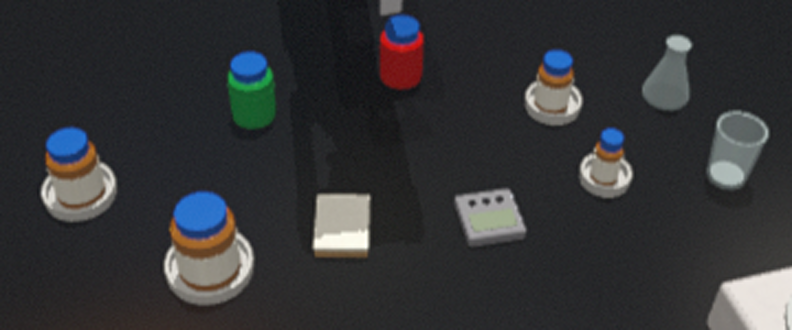

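View pics/end2.png

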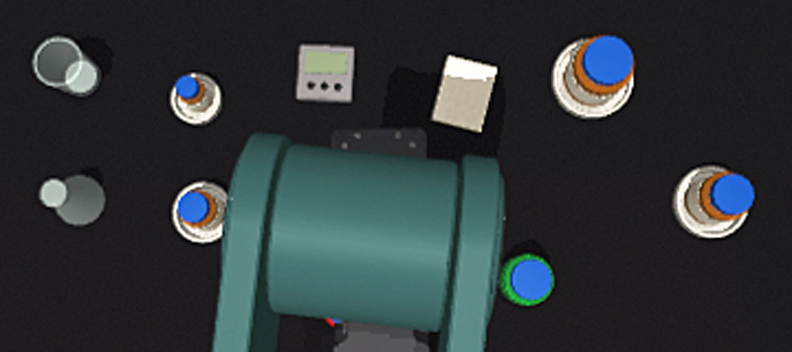

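The final views show all four bottles upright in their own cups. Cap positions are within about 4 mm of the cup centres: a (0.588, 0.202), b (0.468, 0.192), c (0.474, -0.319), d (0.602, -0.207). The beaker and flask haven't moved and the gripper is clear, so I'm handing it in.

```bash
python3 -c "
from bench import ticket
print(ticket.close_job())"
```

```text
the job is handed in; nothing more can be done
None
```

All four amber bottles stand upright in the spill cups of their own size, the beaker and flask were not disturbed, and the job was handed in at about 23 s; no verdict was returned.

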